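Switch on a kitchen scale and zero it with the bowl on

TASK

Get the kitchen scale ready for weighing into the bowl that stands on it, by pressing its controls with the closed fingertips in this order: first switch it on by pushing the far half of the wide rocker fully down, then change the unit by pushing the far half of the narrow rocker fully down, and last zero it by pressing the round key all the way in, keeping it in for two seconds, and letting it come up again. Do not press the square key, leave the bowl standing where it is on the scale, and do not move or lift the things around it.

Things in the scene. Friction and masses are not known exactly. Their poses are not given: they have to be found in the camera images.
- scale: Kitchen scale, 240 x 240 mm, fixed. Origin: centre of its underside, on the worktop; z up, -x the near side (yaw within 0.35 rad). Dark panel, top 24 mm up, at x -117 to -43 mm; steel platform behind it, top 30 mm up. On the panel four white controls in a row at x -85 mm, y -82.5, -27.5, 27.5, 82.5 mm; which is in which place varies; they differ in shape only.
- wide_rocker_far (a point): Point on top of the far (+x) half of the wide rocker switch, 14 mm from its pivot line, moving with it. Rocker 30 mm wide (y), 44 mm long (x), in a 5 mm high rim; pivot line across its middle, 36 mm above the worktop. Its top is a V of two flat 22 mm halves. Off: near half level at 36 mm, far half sloping up at 0.4 rad to 44.5 mm.
- wide_rocker (a joint): Angle of the wide rocker (on/off): 0 off, far half raised (starts within 0.04 of this); 0.4 rad on, far half fully down, level at 36 mm above the worktop. Stays where it is left. Pushing the far half down takes 3 to 6 N, then comes a firm stop.
- narrow_rocker_far (a point): The same point on the narrow rocker (unit switch), which is 14 mm wide (y) and otherwise exactly like the wide one: 44 mm long, same heights, slope, pivot and force.
- narrow_rocker (a joint): Angle of the narrow rocker: 0 (far half raised) to 0.4 rad (far half fully down and level).
- round_key_top (a point): Centre of the top of the round zero key, 24 mm across, top 36 mm above the worktop when up. Spring key: travels 5 mm straight down (1.4 N at first, about 5 N fully in, then a firm stop) and comes up by itself when released. A 4 mm high grey ring surrounds it.
- round_key (a joint): Travel of the round key: 0 up, 0.005 m fully in.
- square_key_top (a point): Centre of the top of the square key, 22 x 22 mm, top 36 mm above the worktop; a spring key like the round one. It is not to be pressed.
- square_key (a joint): Travel of the square key: 0 up, 0.005 m fully in.
- rice_bowl: Pale china bowl with a small flower pattern, 115 mm across, 52 mm high, loose on the scale's steel platform. Origin: centre of its underside; z up.
- tin_small: Low round tin, 86 mm across, 40 mm high, loose on the worktop beside the scale's +y side. Origin: centre of its underside.
- kitchen_timer: Round black and white wind-up timer, 67 mm across, 49 mm high, loose on the worktop beside the scale's -y side. Origin: centre of its underside.
- mug_cream: Striped mug, 86 mm across plus handle, 90 mm high, loose on the worktop to the left. Origin: centre of its underside.
- soup_spoon: Metal spoon, 191 mm long, lying on the worktop to the right. Origin: centre of its underside.
Things that resemble listed ones, but are neither listed nor needed, are in the scene too. Leave any blue look-alike of the rice_bowl alone.

How it is judged:
On the way, in this order (a step that is already met when the one before it is completed fails the run):
1. the wide rocker's far half is fully down (value of joint wide_rocker above 0.33 rad), for 0.2 s.
2. the narrow rocker's far half is fully down, the wide one still on (value of joint each of narrow_rocker, wide_rocker above 0.33 rad), for 0.2 s.
3. the round key is kept all the way in for two seconds (1.5 s is enough) (value of joint round_key above 0.004 m), for 1.5 s.
At the end, for the whole second after the job is handed in: Both rockers have their far halves down (joints above 0.33 of 0.4 rad), both keys are up (under 1 mm), the bowl stands upright (within 0.1 rad), at rest, within 20 mm of where it was, and the tin, timer, mug and spoon are within 30 mm of where they were (all of step 2 and value of joint each of round_key, square_key below 0.001 m and angle between rice_bowl's own z axis and vertical below 0.1 rad and linear speed of rice_bowl below 0.02 m/s and not (distance of rice_bowl from where it was at the start of the episode above 0.02 m) and not (distance of tin_small from where it was at the start of the episode above 0.03 m) and not (distance of kitchen_timer from where it was at the start of the episode above 0.03 m) and not (distance of mug_cream from where it was at the start of the episode above 0.03 m) and not (distance of soup_spoon from where it was at the start of the episode above 0.03 m)); the robot touches nothing.
It fails at once if the narrow rocker is pushed over while the wide rocker is still off (value of joint narrow_rocker above 0.2 rad and value of joint wide_rocker below 0.3 rad).
It fails at once if the round key is pressed before both rockers are on (value of joint round_key above 0.0025 m and value of joint any of wide_rocker, narrow_rocker below 0.3 rad).
It fails at once if the square key is pressed (value of joint square_key above 0.0025 m).
It fails at once if the bowl is shifted or lifted (more than 20 mm) (distance of rice_bowl from where it was at the start of the episode above 0.02 m).
It fails at once if the tin, timer, mug or spoon is moved or lifted (more than 30 mm) (distance of any of tin_small, kitchen_timer, mug_cream, soup_spoon from where it was at the start of the episode above 0.03 m).
It also fails if it takes over 48 s, if anything falls off the work surface, if the arm or the gripper's body presses on something with over 40 N, if the wrist force passes 120 N, or if a joint passes its speed limit or range.

ROBOT

A 6-joint arm with a two-finger parallel gripper is mounted at the origin on a cart in front of the work surface, level with it; the furniture and walls round the work are solid. World frame = base frame: x ahead of the robot, y to its left, z up, the work surface at z = 0. Lengths are in m, angles in rad, forces in N, time in s.
With the tool pointing down it reaches from about 0.35 to 0.775 m from the base axis. Payload 5.5 kg.
Tool frame: the origin (TCP) lies where the fingers leave the gripper's body, on its centre line; the fingertips stand env.tip_reach ahead of it and the grasp point (between the pads) lies 54 mm ahead of it (env.tip_reach is the distance from the TCP to the fingertips, in m); z points along the fingers, y is the line along which they close (so a half turn about z gives the same grasp; the last joint's range is limited). The gripper opens to 85 mm and grips with 20 to 120 N. Pads are 22 mm wide; open, the fingers measure 114 mm over their backs; the gripper's body (76 mm by 85 mm) begins 54 mm behind the grasp point. The pads swing forward as they close: fully open they stand 13 mm farther back than shut.
Start: joints at [-1.306, 0.313, 0.046, 1.304, 0, 1.431], TCP at [0.226, -0.529, 0.304] pointing down, gripper open.
Joint ranges: [-2.76, 2.76], [-0.86, 1.69], [-1.03, 1.26], [-2.2, 2.34], [-1.47, 1.5], [-3.14, 3.14]. Speed limits (rad/s): [2.57, 2.57, 3.14, 3.14, 3.14, 3.14].

INTERFACE

Orientations are given as a unit quaternion [w, x, y, z].
In Python, from workcell import status, optics, hand_in, env gives the robot as it stands.
- The arm moves only by the shell command python3 -m handwheel 'ROWS' [FORCE]. ROWS is a JSON object whose one key "deltas" holds a list of rows, each a list of 5 numbers: the opening, from -1 (shut) to 1 (fully open), then the shift along the tool's x, y, z in units of 40 mm (1.0 is 40 mm), then the turn about the tool's z in units of 10 degrees (1.0 is 10 degrees). In form: {"deltas": [[jaw, x, y, z, roll], ...]}. A call has 1 to 20 rows; each row shifts and turns the commanded pose from where the row before left it, along the tool's axes as they then stand; what a row does not reach is not made up. A row lasts 1/8 s, in which the tool goes at most 62.5 mm and 10.7 degrees, less where a joint would pass 70% of its speed; a pose out of reach is approached as far as the arm can. A call is refused whole if a number of a shift passes 1 or a number of a turn 1, either way. A call with a gripper value outside its range is refused whole. The fingers move at their own pace and stop on an object; FORCE is the grip in N (left out, the last holds). Time passes only in rows, so rows that do not move let the fingers close. It gives the time, the measured TCP pose, the force, the opening and the grip force at its end, in the units of the state.
- status.get_state(): the state, without advancing time (a new reading comes with each control period).
- optics.read_camera(name): name is "scene" or "top"; returns a dict with "frame" (420x560x3 uint8, red, green, blue), "depth" (420x560 float32, m along the optical axis (not along the pixel's ray), 0 where there is no reading), "vfov" (degrees; the focal length in pixels is half the picture's height over the tangent of half this angle, whatever the lens; pixels are square), "cx", "cy" (the principal point, pixels), "origin" and "attitude" of the camera in the world. Camera axes: x right, y down, z forward; pixel columns grow to the right and rows downward; lengths in m; the calibration is good to about 2 mm. A picture is of the moment at which its call begins.
- hand_in(): hands the job in; it is judged then, once.
The state is a dict: "clock": time; "joint_pos": joint angles; "qvel": joint speeds; "tau": joint torques, N m; "tcp_pos": TCP position; "orientation": TCP orientation; "wrist_force": force on the tool from outside, world axes, zero at the start; "ft_torque": the same for the moment, N m; "finger_gap": finger opening in m; "grip_force": force on a finger pad.
Only numpy, scipy, OpenCV 4.12 (cv2) and the standard library are available. Lean on these libraries where they do the work, as an engineer would, in place of code of your own. Each camera call takes 0.05 s, during which the arm holds its last target. There are 200 camera calls.

## Working session

There is one attempt and no reset: what is moved stays moved. The work goes in short steps, Python scripts to look and compute and a shell command to move; the robot and the scene stay as the last step left them, time stands still between calls to the robot, and variables do not carry over. Pictures are saved under pics/ and viewed, at most 10 in all, crops included, and the job is handed in when it is done.

```bash
mkdir -p pics; cat > h.py <<'E'
import numpy as np, cv2
from scipy.spatial.transform import Rotation as R
from workcell import status, optics, hand_in, env
def cam(n):
    c=optics.read_camera(n); c['f']=210/np.tan(np.radians(c['vfov'])/2)
    q=np.array(c['attitude'],float); c['R']=q if q.shape==(3,3) else R.from_quat(q[[1,2,3,0]]).as_matrix()
    return c
def ray(c,u,v,z):
    d=c['R']@np.array([(u-c['cx'])/c['f'],(v-c['cy'])/c['f'],1]); o=np.array(c['origin'])
    return o+d*(z-o[2])/d[2]
def cloud(c):
    v,u=np.mgrid[:420,:560]; D=c['depth']
    P=np.stack([(u-c['cx'])/c['f']*D,(v-c['cy'])/c['f']*D,D],-1)
    return P@c['R'].T+np.array(c['origin'])
E
python3 - <<'E'
from h import *
print(env.tip_reach); print(status.get_state())
for n in('scene','top'):
    c=cam(n); print(n,c['origin'],c['attitude'],c['vfov'],c['cx'],c['cy'])
    cv2.imwrite(f'pics/{n}0.png',c['frame'][:,:,::-1]); np.save(n+'.npy',c,allow_pickle=True)
E
```

```text
0.0726
{'clock': 0.0, 'joint_pos': array([-1.30559011e+00,  3.14015966e-01,  4.49772526e-02,  1.30363515e+00,
        2.62590425e-05,  1.43117986e+00]), 'qvel': array([ 9.60896509e-05, -1.29286979e-03,  1.07729656e-03, -1.85325678e-03,
       -6.39567070e-04, -7.71982777e-05]), 'tau': array([ 6.13554835e-05, -4.80627894e+01,  2.98533690e+01,  1.93356571e-02,
       -9.26150301e-05, -1.20136349e-06]), 'tcp_pos': array([ 0.22635146, -0.52814772,  0.30299921]), 'orientation': array([-9.37742094e-04,  9.79584240e-01,  2.01031926e-01, -4.58074728e-05]), 'wrist_force': array([-0.46751082,  0.17788989,  0.2252437 ]), 'ft_torque': array([0.00700022, 0.01480277, 0.0232113 ]), 'grip_force': 0.0, 'finger_gap': 0.08523200649947162}
scene [-0.0041173   0.66742058  0.76344164] [ 0.15892901 -0.33355429  0.84447281 -0.38774833] 53.45377059139219 280.04851858520635 209.2684760745294
top [0.3276409  0.04300085 1.26214522] [-0.07026969  0.71229731 -0.69510002  0.06731028] 49.970563551254614 277.5390352038732 209.02967013795939
```

View pics/top0.png

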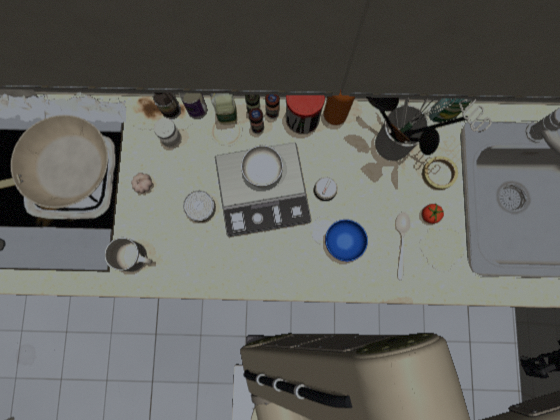

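View pics/scene0.png

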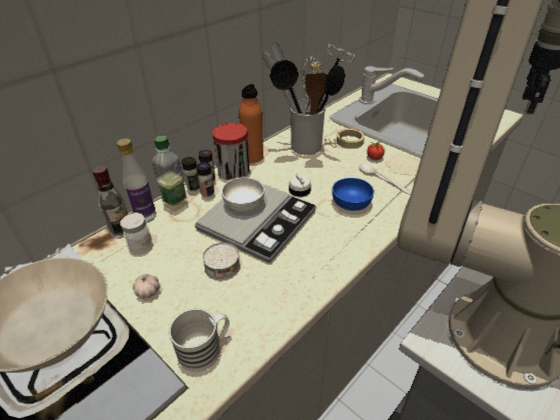

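The top view (up is +x, left is +y) shows the scale around (263,190). Its panel has four controls, left to right at (237,219), (258,217), (277,214) and (297,212). The bowl is at (263,167), the tin at (199,206), the timer at (325,188) and the blue look-alike at (346,240). Next I'll enlarge the panel and measure the controls.

```bash
python3 - <<'E'
from h import *
cs={n:np.load(n+'.npy',allow_pickle=True).item() for n in('top','scene')}
c=cs['top']
a=cv2.resize(c['frame'][195:245,215:320],None,fx=7,fy=7,interpolation=cv2.INTER_CUBIC)
b=cv2.resize(cs['scene']['frame'][190:260,240:325],None,fx=3,fy=3,interpolation=cv2.INTER_CUBIC)
im=np.zeros((350+210,735,3),np.uint8); im[:350]=a; im[350:,:255]=b
cv2.imwrite('pics/crop1.png',im[:,:,::-1])
for n,(r0,r1,c0,c1) in dict(top=(195,245,215,320),scene=(190,260,240,325)).items():
    c=cs[n]; P=cloud(c); g=c['frame'].astype(int).max(2)
    # dark panel hull
    m=np.zeros(g.shape,np.uint8); m[r0:r1,c0:c1]=((g<95)[r0:r1,c0:c1])
    k,l,s,_=cv2.connectedComponentsWithStats(m); i=1+np.argmax(s[1:,4])
    cnt=cv2.findNonZero((l==i).astype(np.uint8)); hull=cv2.convexHull(cnt)[:,0]
    W=np.array([ray(c,u,v,.024)[:2] for u,v in hull],np.float32)
    rc=cv2.minAreaRect(W); print(n,'panel',s[i],rc, cv2.boxPoints(rc).round(4).tolist())
    hm=np.zeros_like(m); cv2.fillConvexPoly(hm,hull,1); hm=cv2.erode(hm,np.ones((3,3)))
    w=((g>120)&(hm>0)).astype(np.uint8)
    k,l,s,ce=cv2.connectedComponentsWithStats(w)
    for j in range(1,k):
        if s[j,4]>15: print(n,s[j],ce[j].round(1),ray(c,*ce[j],.037).round(4),'depthz',np.median(P[l==j][:,2]).round(4),
           [x for x in np.round(cv2.minAreaRect(np.array([ray(c,u,v,.037)[:2] for u,v in cv2.findNonZero((l==j).astype(np.uint8))[:,0]],np.float32))[1],4)])
# heights in panel area from top depth
P=cloud(cs['top']); m=(np.abs(P[...,2]-.03)<.004); 
m[:140]=0;m[240:]=0;m[:,:212]=0;m[:,315:]=0
E
```

```text
top panel [ 223  195   88   42 1874] ((0.5512309074401855, 0.08106821775436401), (0.08036720752716064, 0.23779761791229248), 11.625829696655273) [[0.4878999888896942, 0.18940000236034393], [0.5357999801635742, -0.04349999874830246], [0.6146000027656555, -0.027300000190734863], [0.5666000247001648, 0.20559999346733093]]
top [273 206   7  17  75] [276.5 214. ] [0.5552 0.0537 0.037 ] depthz 0.0371 [np.float64(0.0453), np.float64(0.0159)]
top [292 207  10   9  62] [296.2 210.8] [ 0.5655 -0.0006  0.037 ] depthz 0.036 [np.float64(0.0221), np.float64(0.0228)]
top [230 213  15  17 175] [237.3 220.9] [0.5333 0.1614 0.037 ] depthz 0.0374 [np.float64(0.0447), np.float64(0.0349)]
top [253 214  10   8  60] [257.2 217.4] [0.5443 0.1068 0.037 ] depthz 0.0361 [np.float64(0.0218), np.float64(0.0216)]
scene panel [ 240  197   75   63 1468] ((0.5452489256858826, 0.09084360301494598), (0.0916387289762497, 0.24844110012054443), 8.677921295166016) [[0.4812000095844269, 0.20669999718666077], [0.5187000036239624, -0.03889999911189079], [0.6093000173568726, -0.02500000037252903], [0.5717999935150146, 0.22059999406337738]]
scene [294 201  12   7  48] [299.1 204.3] [0.5622 0.0025 0.037 ] depthz 0.0352 [np.float64(0.0253), np.float64(0.0237)]
scene [281 210  16  10  71] [288.4 214.9] [0.5541 0.0544 0.037 ] depthz 0.0369 [np.float64(0.0477), np.float64(0.0167)]
scene [273 225  10   7  52] [277.3 227.7] [0.5414 0.1102 0.037 ] depthz 0.0349 [np.float64(0.023), np.float64(0.0223)]
scene [255 232  22  16 177] [265.5 240. ] [0.5322 0.1624 0.037 ] depthz 0.0367 [np.float64(0.0502), np.float64(0.0323)]
```

View pics/crop1.png

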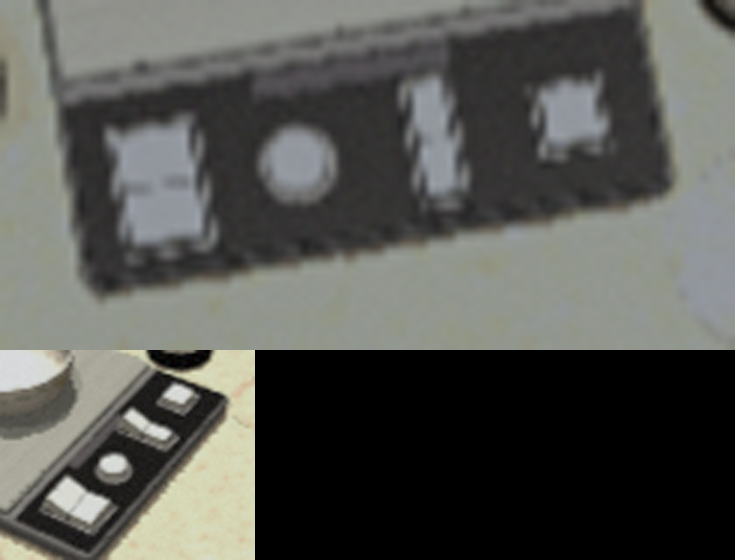

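All four are unambiguous. The wide rocker is at (237,221), 45x35 mm with a V crease. The round key is at (257,217), a disc. The narrow rocker is at (277,214), 45x16 mm. The square key is at (296,211), 22x23 mm. Spacing is about 55 mm, heights are 36–37 mm and scale yaw is about 0.19 rad, all of which fit the description. I'll shut the fingers, align with the scale yaw and move above the far half of the wide rocker.

```bash
python3 -m handwheel '{"deltas": [[-1,0,0,0,1],[-1,0,0,0,0.23],[-1,0.66,-0.91,0,0],[-1,0.66,-0.91,0,0],[-1,0.66,-0.91,0,0],[-1,0.66,-0.91,0,0],[-1,0.66,-0.91,0,0],[-1,0.66,-0.91,0,0],[-1,0.66,-0.91,0,0],[-1,0.66,-0.91,0,0],[-1,0.66,-0.91,0,0],[-1,0.66,-0.91,0,0],[-1,0.66,-0.91,0,0],[-1,0.66,-0.91,0,0],[-1,0.66,-0.91,0,0],[-1,0.66,-0.91,0,0],[-1,0.66,-0.91,0,0],[-1,0.66,-0.91,0,0],[-1,0.62,-0.91,0,0],[-1,0,0,0,0]]}' 30
cat > w.py <<'E'
from h import *
import sys
T=dict(wide=(.5325,.162,15),narrow=(.5547,.054,15),round=(.543,.1085,0))
s=status.get_state(); Rm=R.from_quat(np.array(s['orientation'])[[1,2,3,0]]).as_matrix()
x,y,o=T[sys.argv[1]]; a=.19
t=np.array([x+o/1e3*np.cos(a),y+o/1e3*np.sin(a),float(sys.argv[2])+env.tip_reach])
print('clock',s['clock'],'tip z',s['tcp_pos'][2]-env.tip_reach,'yaw',np.arctan2(Rm[1,0],Rm[0,0]),'err',(t-s['tcp_pos']).round(4),'units',(Rm.T@(t-s['tcp_pos'])/.04).round(3),'F',s['wrist_force'].round(2),'gap',s['finger_gap'])
E
python3 w.py wide 0.060
```

```text
clock: 2.6
tcp_pos: [0.5491, 0.166, 0.3028]
orientation: [-0.0, 0.995, 0.097, -0.001]
wrist_force: [0.4, -0.6, -0.4]
finger_gap: 0.0002
grip_force: 0.0
clock 2.6 tip z 0.2301881956061652 yaw 0.1938632549463066 err [-0.0019 -0.0011 -0.1702] units [-0.048  0.02   4.255] F [ 0.42 -0.6  -0.38] gap 0.0002103726117402731
```

```bash
python3 -m handwheel '{"deltas": [[-1,-0.05,0.02,0.8,0],[-1,0,0,0.9,0],[-1,0,0,0.9,0],[-1,0,0,0.9,0],[-1,0,0,0.75,0],[-1,0,0,0,0],[-1,0,0,0,0]]}'
python3 w.py wide 0.060
python3 - <<'E'
from h import *
c=cam('scene'); im=cv2.resize(c['frame'][170:270,200:330],None,fx=6,fy=6,interpolation=cv2.INTER_CUBIC)
cv2.imwrite('pics/a.png',im[:,:,::-1])
E
```

```text
clock: 3.48
tcp_pos: [0.5472, 0.162, 0.1349]
orientation: [0.0, 0.996, 0.095, 0.0]
wrist_force: [0.5, 1.2, 0.3]
finger_gap: 0.0003
grip_force: 0.0
clock 3.475 tip z 0.0623008130819086 yaw 0.18950138704168873 err [ 0.      0.0029 -0.0023] units [ 0.013 -0.07   0.058] F [0.45 1.16 0.31] gap 0.00026269358851140653
```

View pics/a.png

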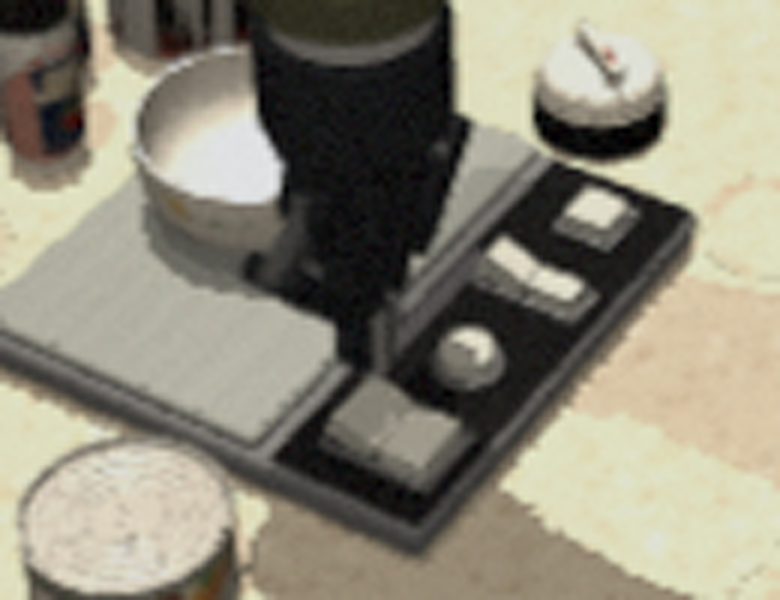

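The fingertips hang over the far half of the wide rocker, at about (370,360) in the crop, clear of the bowl and the other controls. Pressing gently.

```bash
python3 -m handwheel '{"deltas": [[-1,0.01,-0.05,0.2,0],[-1,0,0,0.2,0],[-1,0,0,0.1,0],[-1,0,0,0.1,0],[-1,0,0,0.05,0],[-1,0,0,0,0],[-1,0,0,0,0]]}'
python3 w.py wide 0.036
```

```text
clock: 4.4
tcp_pos: [0.5478, 0.1646, 0.1086]
orientation: [-0.0, 0.995, 0.095, 0.001]
wrist_force: [2.2, 0.9, 4.8]
finger_gap: 0.0
grip_force: 2.6
clock 4.4 tip z 0.03603158336286148 yaw 0.19015080758347838 err [-0.0006  0.0002 -0.    ] units [-0.013 -0.008  0.001] F [2.23 0.94 4.79] gap 1.1294097082980715e-05
```

```bash
python3 -m handwheel '{"deltas": [[-1,0,0,0.04,0],[-1,0,0,0.03,0],[-1,0,0,0,0],[-1,0,0,0,0],[-1,0,0,0,0]]}'
python3 w.py wide 0.036
```

```text
clock: 5.03
tcp_pos: [0.5478, 0.1647, 0.1084]
orientation: [-0.0, 0.995, 0.095, 0.002]
wrist_force: [-4.7, -0.9, 22.5]
finger_gap: 0.0001
grip_force: 11.5
clock 5.025 tip z 0.03576786470793254 yaw 0.19032738302283214 err [-0.0005  0.0002  0.0002] units [-0.013 -0.006 -0.006] F [-4.67 -0.95 22.5 ] gap 6.185358344769285e-05
```

The rocker hit the firm stop at 36 mm (22 N), so the wide rocker is on. Now I'll lift and move over the narrow rocker.

```bash
python3 -m handwheel '{"deltas": [[-1,0,0,-0.5,0],[-1,0,0,-0.5,0],[-1,0,0,0,0],[-1,0,0.7,0,0],[-1,0,0.7,0,0],[-1,0.03,0.7,0,0],[-1,0,0.66,0,0],[-1,0,0,0,0],[-1,0,0,0,0],[-1,0,0,0,0]]}'
python3 w.py narrow 0.036
python3 - <<'E'
from h import *
c=cam('scene'); im=cv2.resize(c['frame'][170:270,200:330],None,fx=6,fy=6,interpolation=cv2.INTER_CUBIC)
cv2.imwrite('pics/b.png',im[:,:,::-1])
E
```

```text
clock: 6.28
tcp_pos: [0.5684, 0.0571, 0.1446]
orientation: [-0.0, 0.995, 0.095, -0.001]
wrist_force: [0.0, 0.1, 0.5]
finger_gap: -0.0
grip_force: 0.0
clock 6.275 tip z 0.07198495427269205 yaw 0.19125802670320288 err [ 0.0011 -0.0003 -0.036 ] units [0.026 0.012 0.9  ] F [0.03 0.06 0.53] gap -3.80766880489709e-06
```

View pics/b.png

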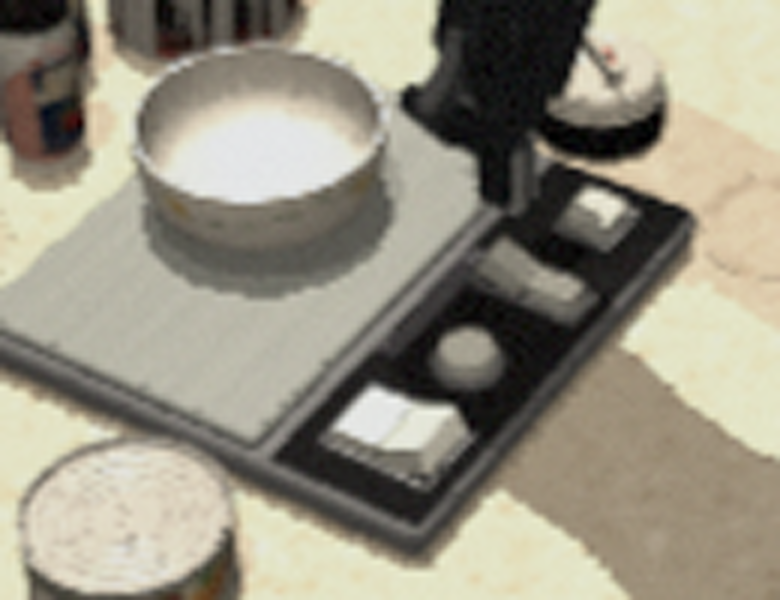

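The wide rocker, at (395,430) in the crop, now has its near half raised, so it is on. The bowl hasn't moved, and the tip is over the narrow rocker's far half at (505,200). Pressing that now.

```bash
python3 -m handwheel '{"deltas": [[-1,0.02,0.01,0.3,0],[-1,0,0,0.25,0],[-1,0,0,0.15,0],[-1,0,0,0.1,0],[-1,0,0,0.1,0],[-1,0,0,0.05,0],[-1,0,0,0.03,0],[-1,0,0,0,0],[-1,0,0,0,0],[-1,0,0,0,0]]}'
python3 w.py narrow 0.036
```

```text
clock: 7.58
tcp_pos: [0.5704, 0.0563, 0.1085]
orientation: [-0.0, 0.995, 0.095, 0.001]
wrist_force: [-3.9, 2.4, 17.6]
finger_gap: 0.0004
grip_force: 8.8
clock 7.575 tip z 0.03586036528310321 yaw 0.19040390948313202 err [-0.001   0.0005  0.0001] units [-0.021 -0.017 -0.004] F [-3.85  2.35 17.59] gap 0.00037030736351850675
```

```bash
python3 -m handwheel '{"deltas": [[-1,0,0,-0.5,0],[-1,0,0,-0.5,0],[-1,0,0,0,0],[-1,-0.2,-0.7,0,0],[-1,-0.22,-0.7,0,0],[-1,0,0,0,0],[-1,0,0,0,0],[-1,0,0,0,0]]}'
python3 w.py round 0.031
python3 - <<'E'
from h import *
c=cam('scene'); im=cv2.resize(c['frame'][170:270,200:330],None,fx=6,fy=6,interpolation=cv2.INTER_CUBIC)
cv2.imwrite('pics/c.png',im[:,:,::-1])
E
```

```text
clock: 8.57
tcp_pos: [0.543, 0.1071, 0.1455]
orientation: [0.0, 0.996, 0.094, -0.0]
wrist_force: [0.7, 0.4, 0.6]
finger_gap: 0.0001
grip_force: 0.0
clock 8.575 tip z 0.07288209067957344 yaw 0.18917174885454138 err [-0.      0.0014 -0.0419] units [ 0.006 -0.035  1.047] F [0.69 0.39 0.58] gap 0.0001411722384000338
```

View pics/c.png

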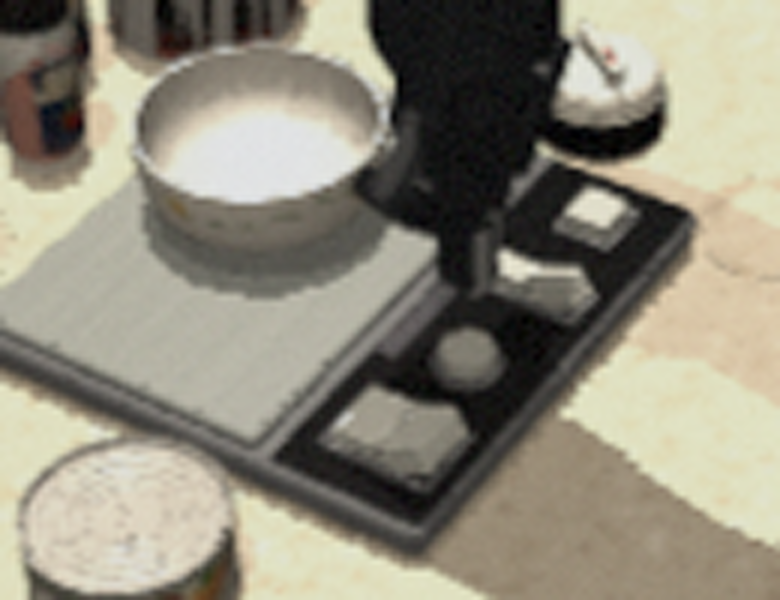

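The narrow rocker, at (545,285), now also has its near half raised. The tip is above the round key, at (467,357). Pressing it in.

```bash
python3 -m handwheel '{"deltas": [[-1,0,-0.03,0.4,0],[-1,0,0,0.3,0],[-1,0,0,0.15,0],[-1,0,0,0.1,0],[-1,0,0,0.1,0],[-1,0,0,0.06,0],[-1,0,0,0,0],[-1,0,0,0,0]]}'
python3 w.py round 0.031
```

```text
clock: 9.62
tcp_pos: [0.542, 0.109, 0.1035]
orientation: [0.0, 0.995, 0.095, 0.0]
wrist_force: [-7.3, -0.6, 15.9]
finger_gap: 0.0002
grip_force: 8.1
clock 9.625 tip z 0.030879247393929582 yaw 0.1902501492546018 err [ 0.001  -0.0005  0.0001] units [ 0.021  0.016 -0.003] F [-7.3  -0.62 15.9 ] gap 0.00017141986117918736
```

The key is at its stop (31 mm, 16 N). I'll hold it for about two seconds, then lift clear.

```bash
python3 -m handwheel '{"deltas": [[-1,0,0,0,0],[-1,0,0,0,0],[-1,0,0,0,0],[-1,0,0,0,0],[-1,0,0,0,0],[-1,0,0,0,0],[-1,0,0,0,0],[-1,0,0,0,0],[-1,0,0,0,0],[-1,0,0,0,0],[-1,0,0,0,0],[-1,0,0,0,0],[-1,0,0,0,0],[-1,0,0,0,0],[-1,0,0,0,0],[-1,0,0,0,0]]}'
python3 w.py round 0.031
python3 -m handwheel '{"deltas": [[-1,0,0,-0.5,0],[-1,0,0,-0.8,0],[-1,0,0,-0.9,0],[-1,0,0,-0.9,0],[-1,0,0,-0.9,0],[-1,-0.8,0,0,0],[-1,-0.8,0,0,0],[-1,0,0,0,0],[-1,0,0,0,0],[-1,0,0,0,0]]}'
python3 - <<'E'
from h import *
c=cam('scene'); im=cv2.resize(c['frame'][170:270,200:330],None,fx=6,fy=6,interpolation=cv2.INTER_CUBIC)
cv2.imwrite('pics/d.png',im[:,:,::-1])
P=cloud(c)
for n,p in dict(round=(277,228),square=(299,204)).items(): print(n,P[p[1]-1:p[1]+2,p[0]-1:p[0]+2,2].mean())
E
```

```text
clock: 11.62
tcp_pos: [0.542, 0.109, 0.1035]
orientation: [0.0, 0.995, 0.095, 0.0]
wrist_force: [-6.7, -1.7, 16.4]
finger_gap: -0.0001
grip_force: 8.1
clock 11.625 tip z 0.03086336551684668 yaw 0.19027979346388255 err [ 0.001  -0.0005  0.0001] units [ 0.022  0.017 -0.003] F [-6.73 -1.74 16.39] gap -0.00014972930192895287
clock: 12.88
tcp_pos: [0.4806, 0.097, 0.2615]
orientation: [0.0, 0.995, 0.095, 0.0]
wrist_force: [0.6, 0.1, -0.4]
finger_gap: -0.0002
grip_force: 0.0
round 0.03456647417740652
square 0.035346634411871296
```

View pics/d.png

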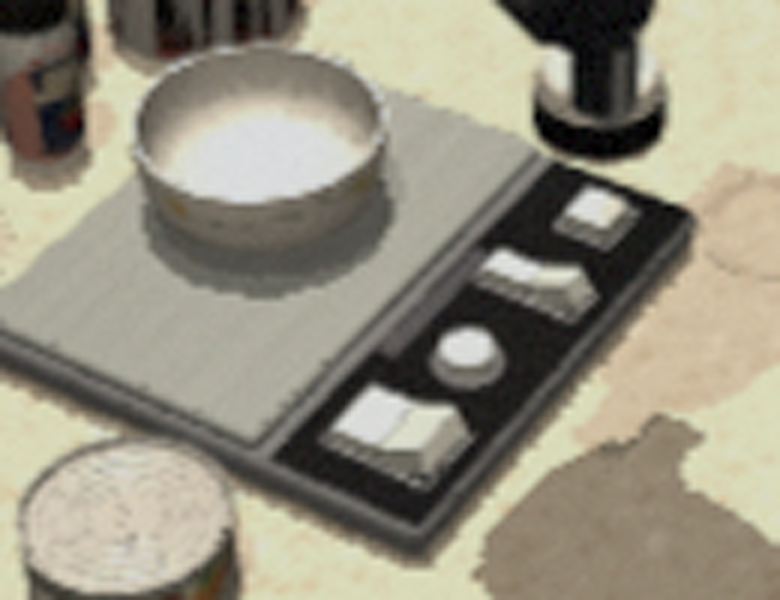

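Both rockers, at (400,430) and (540,285), are on. The round key (467,350) and square key (597,212) are up. The bowl, tin and timer haven't moved, and the arm is clear of everything. Handing in.

```bash
python3 -c "from workcell import hand_in; print(hand_in())"
```

```text
the job is handed in; nothing more can be done
None
```

The job is handed in: I switched the scale on, changed the unit, and zeroed it with the round key held in for about 2 s; the last picture shows both rockers on, both keys up and the bowl in place, but hand-in returned no verdict.

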